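# Soap dish set held open for a photo

## Robot

A 6-joint arm with a two-finger parallel gripper is mounted at the origin on the work surface. World frame = base frame: x ahead of the robot, y to its left, z up, the work surface at z = 0. Lengths are in m, angles in rad, forces in N, time in s.
With the tool pointing down it reaches from about 0.325 to 0.775 m from the base axis. Payload 5.5 kg.
Tool frame: the origin (TCP) lies between the finger pads; the fingertips stand 8 mm ahead of it and the grasp point (between the pads) lies 11 mm behind it (manip.tcp_to_tips is the distance from the TCP to the fingertips, in m); z points along the fingers, y is the line along which they close (so a half turn about z gives the same grasp; the last joint's range is limited). The gripper opens to 88 mm and grips with 3 to 60 N. Pads are 20 mm wide; open, the fingers measure 115 mm over their backs; the gripper's body (75 mm by 178 mm) begins 61 mm behind the grasp point.
Start: joints at [-1.332, 0.091, 1.231, -0, 1.82, -0.057], TCP at [0.175, -0.574, 0.231] pointing down, gripper open.
Joint ranges: [-2.87, 2.87], [-0.86, 2.18], [0.17, 2.46], [-1.51, 4.65], [0.06, 2.69], [-2.65, 2.65]. Speed limits (rad/s): [2.57, 2.57, 3.01, 3.14, 3.14, 3.14].

## Interface

Orientations are given as a unit quaternion [w, x, y, z].
In Python, from bench import manip, cams gives the robot as it stands (manip), with the cameras (cams). Calls block until the motion is done:
- manip.move_to(position, orientation): joint-space move of the TCP to a pose.
- manip.move_l(position, speed=0.15, orientation=None): straight line of the TCP; orientation=None keeps the orientation; speed is the mean speed in m/s.
- manip.movej(angles): joint-space move.
- manip.gripper_open() and manip.close(): open the fingers fully, or close them until they stop; the grip force is fixed at half the most.
- manip.hold(seconds).
- manip.inverse_kinematics(position, orientation): joint angles nearest the present ones, or None.
- manip.state(): the state.
- cams.get_image(name): name is "scene" or "top" or "wrist"; returns a dict with "frame" (480x640x3 uint8, blue, green, red), "depth" (480x640 float32, m along the optical axis (not along the pixel's ray), 0 where there is no reading), "camera_matrix" (3x3 intrinsics, pixels), "view" (4x4, takes a point from world to camera coordinates). Camera axes: x right, y up, looking along -z (the intrinsics and any distortion apply to the point x, -y, -z); pixel columns grow to the right and rows downward; lengths in m; the calibration is good to about 2 mm. A picture is of the moment at which its call begins.
A pose or a line that the arm cannot do raises manip.IKError and nothing moves.
- manip.job_done(): hands the job in; it is judged then, once.
The state is a dict: "time": time; "joint_pos": joint angles; "dq": joint speeds; "joint_torque": joint torques, N m; "ee_pos": TCP position; "ee_rot": TCP orientation; "ft_force": force on the tool from outside, world axes, zero at the start; "moment": the same for the moment, N m; "finger_gap": finger opening in m; "finger_force": force on a finger pad.
Only numpy, scipy, OpenCV 4.12 (cv2) and the standard library are available. Lean on these libraries where they do the work, as an engineer would, in place of code of your own. Each camera call takes 0.05 s, during which the arm holds its last target. There are 200 camera calls.

## Task

I want to photograph this soap dish with its parts one above the other: lay the slotted ceramic tray squarely on the rim of the ceramic drip dish, edges flush, without dropping it or shifting the dish. Then take the rectangular bar of soap, carry it over the other things without disturbing any of them, and hold it level about one centimetre above the tray, centred and with its long sides parallel to the tray's, never letting it touch the tray or dish. Finish like that, still holding the soap in the gripper: do not put it down.

Things in the scene. Friction and masses are not known exactly. Their poses are not given: they have to be found in the camera images.
- dish: white ceramic drip dish: an open rectangular box, 108 (its x) x 52 (its y) x 20 mm high, walls 6 mm thick, open on top; loose, about 0.25 kg, standing on the shelf. Origin: centre of its underside; z up.
- tray: white ceramic slotted tray, flat, same outline as the dish: 108 (its x) x 52 (its y) x 14 mm thick, with four slots across it; loose, about 0.12 kg, starts lying flat on the shelf. It rests on the dish's rim, so its underside is then 20 mm and its top 34 mm above the shelf. Origin: centre of its underside; z up. It can be gripped across its 52 mm width.
- soap: rectangular bar of olive soap, 80 (its x) x 44 (its y) x 28 mm high, solid and dry; loose, about 0.12 kg, starts lying flat on the shelf. Origin: centre of its underside; z up. It can be gripped across its 44 mm width. The dish, the tray and the bar stand in three places (right, middle, left of the shelf), which is where differs, with other things in between.
- acrylic_box: clear acrylic box with a white snap latch, closed, 90 x 60 x 53 mm high; not part of the job, leave it where it stands. Origin: centre of its underside
- oil_bottle: small upright amber bottle with a dropper top, diameter 36 mm, 98 mm high; not part of the job, leave it where it stands. Origin: centre of its underside
- trimmer: black cylindrical trimmer standing upright, diameter 36 mm, 140 mm high; not part of the job, leave it where it stands. Origin: centre of its underside
- comb_clip: metal spring clip lying flat with two black guard combs in it, about 80 x 40 x 33 mm high; not part of the job, leave it where it stands. Origin: centre of its underside
- brush: beech beard brush lying bristles down, 46 x 120 (along its y) x 40 mm high; not part of the job, leave it where it stands. Origin: centre of its underside
- round_soap: round cream soap, diameter 60 mm, 24 mm high; not part of the job, leave it where it stands. Origin: centre of its underside
- tumbler: white ceramic tumbler, diameter 72 mm, 95 mm high; not part of the job, leave it where it stands. Origin: centre of its underside

How it is judged:
By the outcome, as a careful person would: the job done as asked, in the order asked, and still so for the second after the job is handed in, while the arm keeps its last pose, push and grip.
It also fails if it takes over 72 s, if anything falls off the work surface, if the arm or the gripper's body presses on something with over 40 N, if the wrist force passes 120 N, or if a joint passes its speed limit or range.

## Working session

There is one attempt and no reset: what is moved stays moved. The work goes in short steps, each a Python script; the robot and the scene stay as the last script left them, time stands still between calls to the robot, and variables do not carry over. Pictures are saved under pics/ and viewed, at most 10 in all, crops included, and the job is handed in when it is done.

```bash
mkdir -p pics; cat > h.py <<'E'
import numpy as np, cv2
from bench import manip, cams
def cloud(im):
    d=im["depth"]; K=np.array(im["camera_matrix"]); V=np.array(im["view"])
    v,u=np.mgrid[:480,:640]
    p=np.stack([(u-K[0,2])/K[0,0]*d,-(v-K[1,2])/K[1,1]*d,-d],-1)
    return (p-V[:3,3])@V[:3,:3]
E
python3 - <<'E'
from h import *
for n in("top","scene"):
    im=cams.get_image(n); cv2.imwrite(f"pics/{n}0.png",im["frame"]); np.savez(f"{n}0.npz",**{k:np.array(im[k]) for k in im})
    print(im["camera_matrix"],im["view"],im.keys())
print(manip.state())
E
```

```text
[[607.2613987    0.         316.76874095]
 [  0.         607.2613987  236.05077594]
 [  0.           0.           1.        ]] [[ 0.01853727 -0.99973826 -0.0134082   0.03554292]
 [ 0.98805938  0.01626588  0.15321256 -0.57695873]
 [-0.15295436 -0.01608824  0.98810229 -1.0201947 ]
 [ 0.          0.          0.          1.        ]] dict_keys(['frame', 'depth', 'camera_matrix', 'view'])
[[474.59475432   0.         323.40643123]
 [  0.         474.59475432 240.99868558]
 [  0.           0.           1.        ]] [[-0.8196061   0.57276528 -0.01363015  0.43537538]
 [-0.32621696 -0.44698295  0.83293982  0.15073836]
 [ 0.47098657  0.68712894  0.5531957  -1.10206299]
 [ 0.          0.          0.          1.        ]] dict_keys(['frame', 'depth', 'camera_matrix', 'view'])
{'time': 0.1, 'joint_pos': array([-1.33169490e+00,  9.18154008e-02,  1.23175858e+00, -3.81914032e-05,
        1.81979070e+00, -5.67071390e-02]), 'dq': array([ 0.00102432, -0.00240418, -0.00255157, -0.00141012, -0.00047235,
       -0.00154296]), 'joint_torque': array([ 2.55746643e-03, -4.47856343e+01, -4.07570994e+01,  7.00478442e-02,
        2.83966237e-02, -1.06217908e-04]), 'ee_pos': array([ 0.17483158, -0.5737053 ,  0.22960476]), 'ee_rot': array([-8.80646901e-04,  9.89082389e-01,  1.47360927e-01, -9.91240889e-05]), 'ft_force': array([ 0.30251249, -0.61520231,  0.09431701]), 'moment': array([-0.05148307,  0.05582924,  0.05569877]), 'finger_force': 0.0, 'finger_gap': 0.08819555899198969}
```

View pics/top0.png

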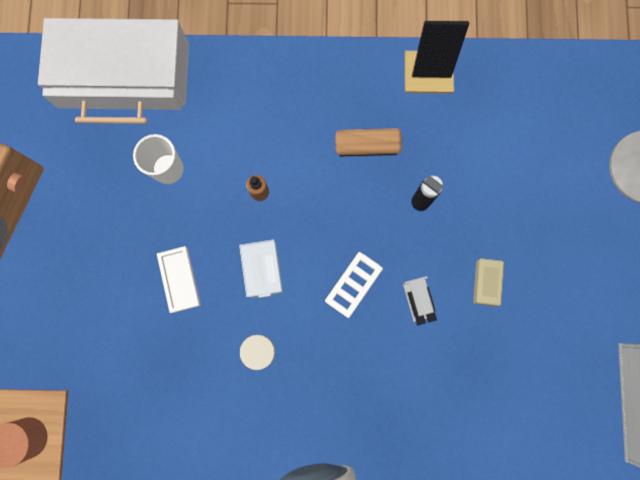

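View pics/scene0.png

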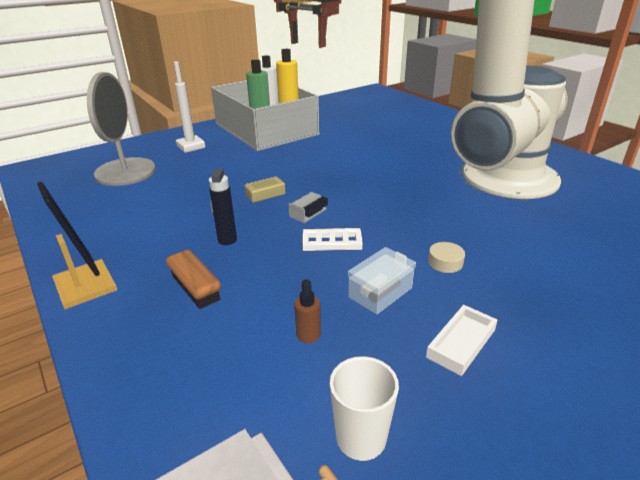

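The top view shows the dish at about (178,280), the tray at (354,285) and the soap at (488,282). Between them are the acrylic box (260,268) and the clip (420,300). I'll measure them next.

```bash
cat >> h.py <<'E'
def at_z(im,uv,z):
    "intersect pixel rays with the plane at height z"
    K=np.array(im["camera_matrix"]); V=np.array(im["view"]); uv=np.asarray(uv,float).reshape(-1,2)
    r=np.c_[(uv[:,0]-K[0,2])/K[0,0],-(uv[:,1]-K[1,2])/K[1,1],-np.ones(len(uv))]@V[:3,:3]
    c=-V[:3,:3].T@V[:3,3]
    return c+r*((z-c[2])/r[:,2])[:,None]
def to_px(im,p):
    K=np.array(im["camera_matrix"]); V=np.array(im["view"]); q=np.asarray(p,float)@V[:3,:3].T+V[:3,3]
    return np.c_[K[0,2]+K[0,0]*q[:,0]/-q[:,2],K[1,2]+K[1,1]*q[:,1]/q[:,2]]
def top_rect(im,box,z,mask,tol=.006,scale=8):
    "rect (centre, long-axis angle, size) of the face at height z within pixel box u0,v0,u1,v1"
    u0,v0,u1,v1=box; P=cloud(im)
    m=mask&(abs(P[...,2]-z)<tol)
    w=np.zeros_like(m); w[v0:v1,u0:u1]=1; m&=w
    v,u=np.nonzero(m); X=at_z(im,np.c_[u,v],z)[:,:2]
    (c,s,a)=cv2.minAreaRect((X*1000).astype(np.float32)); b=cv2.boxPoints((c,s,a))/1000
    e=[b[1]-b[0],b[2]-b[1]]; l=max(e,key=np.linalg.norm)
    return np.array(c)/1000,(np.arctan2(l[1],l[0])+np.pi/2)%np.pi-np.pi/2,sorted(s),m.sum()
E
python3 - <<'E'
from h import *
im=dict(np.load("top0.npz")); f=im["frame"].astype(int); P=cloud(im)
print("floor",np.median(P[200:240,320:360,2]), P[380:400,480:520,2].mean())
nb=(f[...,2]>110)
for n,b,z in(("dish",(145,235,212,325),.02),("tray",(315,240,395,330),.014),("soap",(462,245,515,320),.028)):
    u0,v0,u1,v1=b; q=P[v0:v1,u0:u1,2]; print(n,np.percentile(q[nb[v0:v1,u0:u1]],[5,50,95]),top_rect(im,b,z,nb))
for n,b in(("box",(232,230,290,305)),("bottle",(240,170,275,205)),("clip",(396,270,445,330)),("trimmer",(405,170,450,215)),("round",(235,330,280,375)),("brush",(328,120,408,162)),("tumbler",(130,130,190,190))):
    u0,v0,u1,v1=b; q=P[v0:v1,u0:u1].reshape(-1,3); q=q[q[:,2]>.012]; print(n,q.min(0).round(3),q.max(0).round(3))
cv2.imwrite("pics/crop1.png",cv2.resize(im["frame"][220:330,140:340],(800,440),interpolation=cv2.INTER_CUBIC))
E
```

```text
floor 0.00033059706311417704 0.0056290393845562885
dish [0.00179064 0.00799624 0.02215649] (array([0.49797742, 0.29296429]), np.float32(0.2698462), [53.688323974609375, 108.67278289794922], np.int64(662))
tray [-0.00092177  0.01350521  0.01707877] (array([ 0.49461258, -0.02055509]), np.float32(-0.5957319), [51.8599739074707, 108.19856262207031], np.int64(1209))
soap [0.00644833 0.027751   0.03159114] (array([ 0.50237531, -0.25784344]), np.float32(-0.09861648), [44.86174011230469, 79.5481948852539], np.int64(1132))
box [0.413 0.029 0.012] [0.567 0.181 1.097]
bottle [0.413 0.029 0.012] [0.681 0.171 1.097]
clip [ 0.413 -0.166  0.012] [0.509 0.029 1.097]
trimmer [ 0.413 -0.158  0.012] [0.664 0.029 1.097]
round [0.344 0.029 0.012] [0.413 0.176 1.097]
brush [ 0.413 -0.104  0.012] [0.777 0.029 1.097]
tumbler [0.413 0.029 0.012] [0.74  0.363 1.097]
```

Sizes agree with the nominal ones. Next I'll go over the tray and the dish and refine both with the wrist camera.

```bash
cat >> h.py <<'E'
def ori(a): return np.array([0,np.cos(a/2),np.sin(a/2),0])
DISH=np.array([.498,.293]);AD=.27; TRAY=np.array([.4946,-.0206]);AT=-.596; SOAP=np.array([.5024,-.2578]);AS=-.0986
E
python3 - <<'E'
from h import *
for n,p,a in(("t",TRAY,AT),("d",DISH,AD),("s",SOAP,AS)):
  for k in(0,np.pi,-np.pi):
    for z in (.01,.22):
      q=manip.inverse_kinematics([*p,z],ori(a+k)); print(n,k,z,None if q is None else np.round(q,2))
def snap(n):
    im=cams.get_image("wrist"); cv2.imwrite(f"pics/{n}.png",im["frame"]); np.savez(f"{n}.npz",**{k:np.array(im[k]) for k in im})
    return im
manip.move_to([*SOAP,.24],ori(AS)); snap("w_s")
manip.move_to([*DISH,.24],ori(AD)); snap("w_d")
manip.move_to([*TRAY,.24],ori(AT)); im=snap("w_t")
V=np.array(im["view"]); print(-V[:3,:3].T@V[:3,3],V[:3,:3].round(2), manip.state()["ee_pos"],manip.state()["time"])
a=[cv2.resize(cv2.imread(f"pics/w_{k}.png"),(400,300)) for k in "sdt"]
cv2.imwrite("pics/w3.png",np.vstack([np.hstack(a[:2]),np.hstack([a[2],a[2]*0])]))
E
```

```text
t 0 0.01 [-0.11 -0.12  1.84 -0.    1.43  2.06]
t 0 0.22 [-0.11 -0.19  1.52 -0.    1.81  2.06]
t 3.141592653589793 0.01 [-0.11 -0.12  1.84 -0.    1.43 -1.09]
t 3.141592653589793 0.22 [-0.11 -0.19  1.52 -0.    1.81 -1.09]
t -3.141592653589793 0.01 [-0.11 -0.12  1.84 -0.    1.43 -1.09]
t -3.141592653589793 0.22 [-0.11 -0.19  1.52 -0.    1.81 -1.09]
d 0 0.01 [ 0.47  0.1   1.61 -0.    1.43  1.77]
d 0 0.22 [ 0.47  0.03  1.31 -0.    1.8   1.77]
d 3.141592653589793 0.01 [ 0.47  0.1   1.61 -0.    1.43 -1.37]
d 3.141592653589793 0.22 [ 0.47  0.03  1.31 -0.    1.8  -1.37]
d -3.141592653589793 0.01 [ 0.47  0.1   1.61 -0.    1.43 -1.37]
d -3.141592653589793 0.22 [ 0.47  0.03  1.31 -0.    1.8  -1.37]
s 0 0.01 [-0.53  0.07  1.65 -0.    1.42  1.14]
s 0 0.22 [-0.53 -0.01  1.35 -0.    1.8   1.14]
s 3.141592653589793 0.01 [-0.53  0.07  1.65 -0.    1.42 -2.01]
s 3.141592653589793 0.22 [-0.53 -0.01  1.35 -0.    1.8  -2.01]
s -3.141592653589793 0.01 [-0.53  0.07  1.65 -0.    1.42 -2.01]
s -3.141592653589793 0.22 [-0.53 -0.01  1.35 -0.    1.8  -2.01]
[ 0.56348796 -0.06658374  0.39441816] [[-0.56 -0.83 -0.  ]
 [ 0.79 -0.53 -0.3 ]
 [ 0.25 -0.17  0.95]] [ 0.49483303 -0.01963773  0.23999085] 5.0917
```

View pics/w3.png

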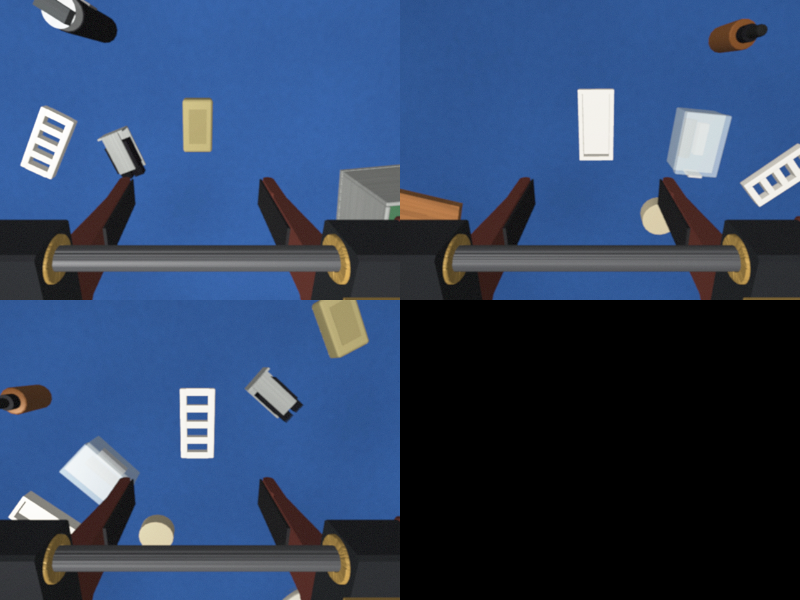

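Each object appears in line with its wrist view: soap at about (197,125) in its 400×300 panel, dish at (596,125), tray at (197,423). I'll measure them at full resolution.

```bash
python3 - <<'E'
from h import *
for n,b,z in(("s",(270,140,360,260),.028),("d",(270,130,360,265),.02),("t",(270,130,360,265),.014)):
    im=dict(np.load(f"w_{n}.npz")); f=im["frame"].astype(int); m=f[...,2]>120
    print(n,top_rect(im,b,z,m))
    # without depth gating: outline by minAreaRect of colour mask
    w=np.zeros_like(m); w[b[1]:b[3],b[0]:b[2]]=1; v,u=np.nonzero(m&w)
    c,s,a=cv2.minAreaRect((at_z(im,np.c_[u,v],z)[:,:2]*1000).astype(np.float32)); print("  colour",c,s,a)
    print("  floor z",np.median(cloud(im)[100:130,300:340,2]))
E
```

```text
s (array([ 0.50266174, -0.25972345]), np.float32(-0.09823525), [42.368873596191406, 78.1038589477539], np.int64(3830))
  colour (503.137451171875, -259.3932189941406) (43.11947250366211, 78.98591613769531) 84.37155151367188
  floor z 0.0003680375695738902
d (array([0.49747482, 0.29284198]), np.float32(0.27445936), [52.052207946777344, 108.59480285644531], np.int64(2171))
  colour (497.68341064453125, 293.2997131347656) (109.55352020263672, 53.93814468383789) 15.558797836303711
  floor z 0.0003440908864773028
t (array([ 0.49412375, -0.0216285 ]), np.float32(-0.59450334), [51.84879684448242, 107.8531494140625], np.int64(4255))
  colour (494.12255859375, -20.6915283203125) (53.46297073364258, 108.91156005859375) 55.945411682128906
  floor z 0.00038337286048047766
```

```bash
cat >> h.py <<'E'
SOAP=np.array([.5025,-.2588]);TRAY=np.array([.4943,-.0212]);DISH=np.array([.4977,.293]);AD=.272;AT=-.595
def st(n=""):
    s=manip.state(); q=s["ee_rot"]; print(n,"t%.1f"%s["time"],s["ee_pos"].round(4),"ang%.4f"%(2*np.arctan2(q[2],q[1])),"gap%.4f"%s["finger_gap"],"ff%.1f"%s["finger_force"],s["ft_force"].round(1))
E
python3 - <<'E'
from h import *
st("0")
manip.move_to([*TRAY,.06],ori(AT)); st("a")
manip.move_l([*TRAY,.0115],.05); manip.hold(.2); st("b")
manip.close(); manip.hold(.2); st("c")
manip.move_l([*TRAY,.24],.15); manip.hold(.2); st("d")
im=cams.get_image("wrist"); cv2.imwrite("pics/w_th.png",im["frame"]); np.savez("w_th.npz",**{k:np.array(im[k]) for k in im})
E
```

```text
0 t5.1 [ 0.4948 -0.0196  0.24  ] ang-0.5939 gap0.0880 ff0.0 [ 0.3 -0.1 -0.3]
a t5.8 [ 0.4953 -0.0208  0.0617] ang-0.5940 gap0.0876 ff0.0 [-0.3  0.2 -0.1]
b t7.2 [ 0.4945 -0.0212  0.0119] ang-0.5950 gap0.0878 ff0.0 [ 0.1 -0.3 -0.1]
c t8.0 [ 0.4943 -0.0212  0.0115] ang-0.5950 gap0.0515 ff30.0 [0.7 0.4 0.4]
d t9.9 [ 0.4941 -0.0212  0.2394] ang-0.5950 gap0.0517 ff30.0 [ 0.3 -0.3 -1.2]
```

View pics/w_th.png

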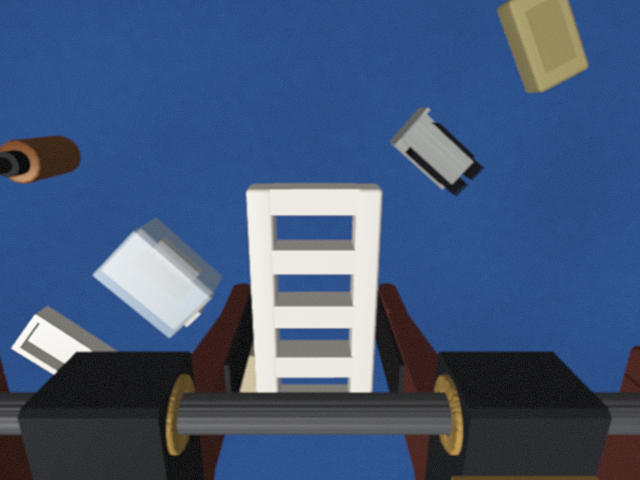

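The tray hangs straight between the pads, with its far end at rows 185–215 and columns 248–381. I'll measure its offset along its length and its tilt.

```bash
python3 - <<'E'
from h import *
im=dict(np.load("w_th.npz")); f=im["frame"].astype(int); P=cloud(im)
tcp=np.array([.4941,-.0212,.2394]); L=np.array([np.cos(AT),np.sin(AT),0]); N=np.array([-L[1],L[0],0])
m=(f.min(-1)>195); m[:180]=0; m[395:]=0; m[:,:245]=0; m[:,385:]=0
q=P[m]-tcp; q=np.c_[q@L,q@N,q[:,2]]; q=q[abs(q[:,2])<.03]
A=np.c_[q[:,:2],np.ones(len(q))]; k=np.linalg.lstsq(A,q[:,2],rcond=None)[0]; r=q[:,2]-A@k; g=abs(r)<.002
k=np.linalg.lstsq(A[g],q[g,2],rcond=None)[0]; print("slopeL,N,z0",k)
print("L range",q[g,0].min(),q[g,0].max(),"N",q[g,1].min(),q[g,1].max(),len(q))
for uv in((250,187),(315,187),(379,187)):
    d=at_z(im,[uv],.2419)[0]-tcp; print(uv,(d@L*1000).round(1),(d@N*1000).round(1))
print(f[178:200,315].tolist())
E
```

```text
slopeL,N,z0 [-0.00217363 -0.00087901  0.00292062]
L range -0.038172663668105365 0.05389639673411685 N -0.025143964682371008 0.025813287951102843 15702
(250, 187) 54.6 24.1
(315, 187) 54.6 -0.4
(379, 187) 54.6 -24.6
[[135, 79, 44], [138, 83, 47], [137, 78, 43], [139, 81, 46], [135, 93, 73], [123, 111, 101], [116, 121, 123], [116, 123, 126], [114, 118, 123], [118, 124, 125], [140, 147, 149], [189, 198, 204], [224, 231, 233], [230, 235, 238], [228, 235, 236], [230, 234, 237], [226, 233, 235], [226, 232, 236], [229, 235, 238], [227, 234, 235], [227, 233, 236], [228, 235, 237]]
```

```bash
python3 - <<'E'
from h import *
manip.move_to([*DISH,.24],ori(AD)); 
manip.move_l([*DISH,.06],.15); manip.hold(.3); st("a")
im=cams.get_image("wrist"); np.savez("w_pl.npz",**{k:np.array(im[k]) for k in im})
sc=cams.get_image("scene")["frame"]
a=cv2.resize(im["frame"],(533,400)); b=cv2.resize(sc[280:390,400:520],(267,245),interpolation=cv2.INTER_CUBIC)
o=np.zeros((400,800,3),np.uint8); o[:,:533]=a; o[:245,533:]=b; cv2.imwrite("pics/pl.png",o)
E
```

```text
a t12.8 [0.4979 0.2931 0.0605] ang0.2720 gap0.0519 ff30.0 [-0.1  0.3 -1. ]
```

View pics/pl.png

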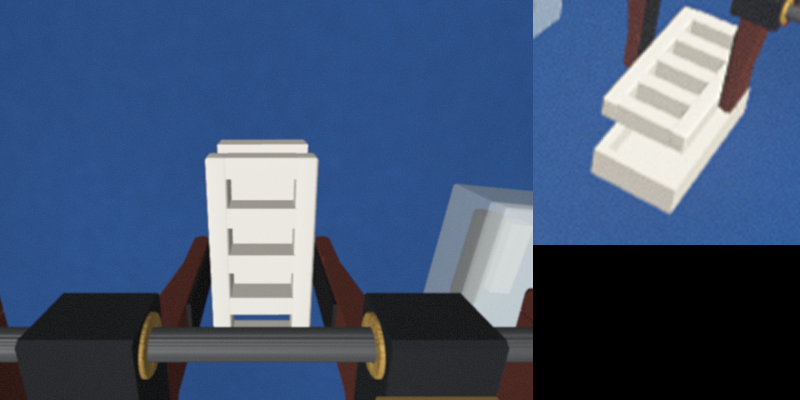

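The tray hovers above the dish. The dish's far edge spans columns 218–307 at row 141, and the tray's spans 206–318 at row 153, so both are centred on about 262. I'll check the lengthwise offset and then place it.

```bash
python3 - <<'E'
from h import *
im=dict(np.load("w_pl.npz")); tcp=np.array([.4979,.2931,.0605])
L=np.array([np.cos(AD),np.sin(AD),0]); N=np.array([-L[1],L[0],0])
g=im["frame"].astype(int)[...,2]
print("col315",list(zip(range(164,194),g[164:194,315])))
for r in(172,178,): print(r,[int(u) for u in np.nonzero(g[r,230:400]>140)[0][[0,-1]]+230])
C=np.array([*DISH,.02]); c=[C+.054*L+s*.026*N for s in(1,-1)]; print("dish top pred",to_px(im,c)); 
c=[tcp+[0,0,.0025]+.054*L+s*.026*N for s in(1,-1)]; print("tray top pred",to_px(im,c))
E
```

```text
col315 [(164, np.int64(43)), (165, np.int64(44)), (166, np.int64(56)), (167, np.int64(95)), (168, np.int64(142)), (169, np.int64(154)), (170, np.int64(152)), (171, np.int64(153)), (172, np.int64(169)), (173, np.int64(207)), (174, np.int64(232)), (175, np.int64(239)), (176, np.int64(238)), (177, np.int64(235)), (178, np.int64(235)), (179, np.int64(237)), (180, np.int64(235)), (181, np.int64(235)), (182, np.int64(227)), (183, np.int64(189)), (184, np.int64(160)), (185, np.int64(152)), (186, np.int64(152)), (187, np.int64(147)), (188, np.int64(163)), (189, np.int64(201)), (190, np.int64(229)), (191, np.int64(237)), (192, np.int64(236)), (193, np.int64(235))]
172 [263, 368]
178 [261, 369]
dish top pred [[261.2127316  172.62417518]
 [369.55893007 172.64414227]]
tray top pred [[246.85093765 189.1055155 ]
 [384.15050427 189.13692981]]
```

Predicted and observed edges agree to within about half a pixel, so I'll lower the tray and release it.

```bash
python3 - <<'E'
from h import *
manip.move_l([*DISH,.034],.04); manip.hold(.3); st("a")
z=.034
while z>.0305:
    z-=.0004; manip.move_l([*DISH,z],.01); manip.hold(.15); s=manip.state()
    if s["ft_force"][2]>1.5: break
st("touch %.4f"%z)
manip.gripper_open(); manip.hold(.2); st("open")
manip.move_l([*DISH,.24],.2); manip.hold(.2); st("up")
im=cams.get_image("wrist"); np.savez("w_on.npz",**{k:np.array(im[k]) for k in im})
m=im["frame"][...,2]>120
print(top_rect(im,(270,120,370,270),.034,m))
sc=cams.get_image("scene")["frame"]
cv2.imwrite("pics/on.png",np.hstack([cv2.resize(im["frame"][110:270,250:390],(350,400),interpolation=cv2.INTER_CUBIC),cv2.resize(sc[270:390,400:520],(400,400),interpolation=cv2.INTER_CUBIC)]))
E
```

```text
a t14.0 [0.4978 0.2931 0.0343] ang0.2720 gap0.0515 ff30.0 [ 0.1  0.3 -0. ]
touch 0.0312 t16.8 [0.4977 0.293  0.0315] ang0.2720 gap0.0521 ff30.0 [-1.1 -0.8  1.7]
open t17.7 [0.4977 0.293  0.0312] ang0.2720 gap0.0880 ff0.0 [0.3 0.4 0.2]
up t19.1 [0.4974 0.2929 0.2387] ang0.2720 gap0.0876 ff0.0 [ 0.1 -0.4 -0.6]
(array([0.4977984 , 0.29342776]), np.float32(0.27232075), [51.74439239501953, 107.16397857666016], np.int64(4727))
```

View pics/on.png

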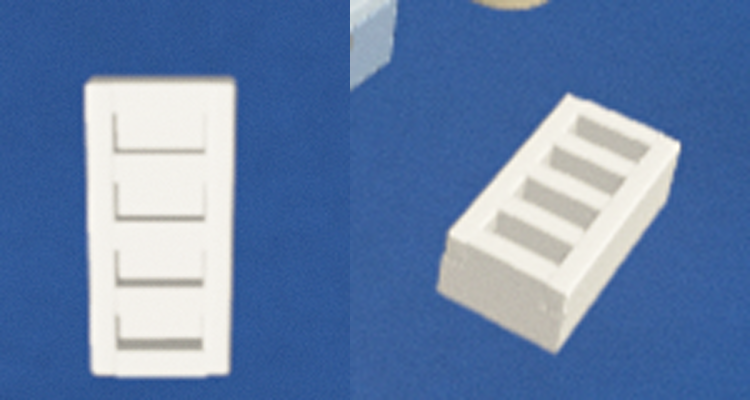

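The tray lies flush on the dish (left panel: tray outline (85,78)–(235,375); right panel: the side faces are continuous). Next is the soap.

```bash
python3 - <<'E'
from h import *
manip.move_to([*SOAP,.24],ori(AS)); manip.move_l([*SOAP,.07],.2)
manip.move_l([*SOAP,.0125],.06); manip.hold(.3); st("b")
manip.close(); manip.hold(.3); st("c"); 
manip.move_l([*SOAP,.25],.15); manip.hold(.3); st("d")
im=cams.get_image("wrist"); cv2.imwrite("pics/w_sh.png",im["frame"]); np.savez("w_sh.npz",**{k:np.array(im[k]) for k in im})
E
```

```text
b t23.6 [ 0.5026 -0.2589  0.0128] ang-0.0986 gap0.0877 ff0.0 [0.7 0.4 1. ]
c t24.7 [ 0.5025 -0.2589  0.0125] ang-0.0986 gap0.0440 ff30.0 [-0.8 -0.6 -0.1]
d t26.7 [ 0.5024 -0.2588  0.2497] ang-0.0986 gap0.0438 ff30.0 [-0.7 -0.2 -1.5]
```

View pics/w_sh.png

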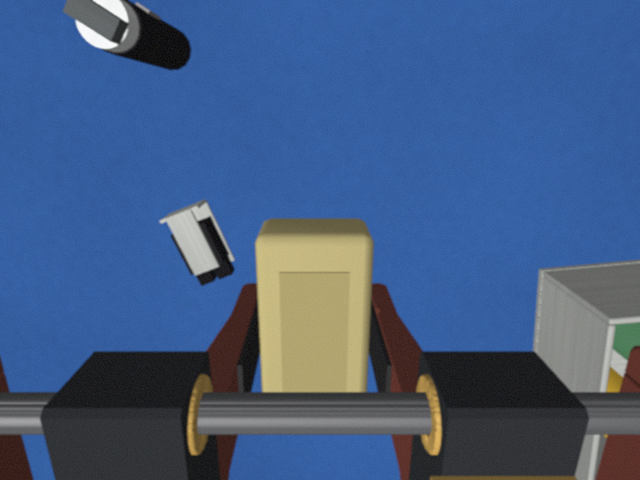

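The soap is held straight, with its far top edge at about row 238 over columns 257–372. I'll check its lengthwise offset and tilt.

```bash
python3 - <<'E'
from h import *
im=dict(np.load("w_sh.npz")); f=im["frame"].astype(int); P=cloud(im)
tcp=np.array([.5024,-.2588,.2497]); L=np.array([np.cos(AS),np.sin(AS),0]); N=np.array([-L[1],L[0],0])
for z,n in((.0155,"top"),(-.0125,"bottom")):
    print(n,"pred",to_px(im,[tcp+[0,0,z]+.040*L+s*.022*N for s in(1,-1)]).round(1).tolist())
print(f[214:250,315,2].tolist())
q=P[215:392,252:378].reshape(-1,3)-tcp; q=np.c_[q@L,q@N,q[:,2]]; q=q[(q[:,2]>-.02)&(q[:,2]<.03)&(abs(q[:,1])<.018)]
t=q[q[:,2]>.011]; t=t[t[:,0]<.032]; A=np.c_[t[:,:2],np.ones(len(t))]; k=np.linalg.lstsq(A,t[:,2],rcond=None)[0]
print("slope",k,"front face L",np.percentile(q[(q[:,2]>-.009)&(q[:,2]<.006),0],[10,50,90]),"maxL",q[:,0].max(),"N of top")
E
```

```text
top pred [[253.5, 234.3], [376.3, 234.3]]
bottom pred [[263.0, 214.7], [366.7, 214.7]]
[54, 57, 47, 64, 82, 96, 96, 104, 99, 99, 99, 101, 104, 105, 106, 103, 109, 108, 114, 122, 134, 146, 160, 166, 177, 182, 185, 185, 186, 188, 194, 195, 200, 199, 199, 198]
slope [-0.00549948  0.00206673  0.01633496] front face L [0.03950159 0.03972131 0.0399264 ] maxL 0.040286877445131083 N of top
```

```bash
python3 - <<'E'
from h import *
C=np.array([.4977,.2931])+.0004*np.array([np.cos(AD),np.sin(AD)])
manip.move_to([*C,.25],ori(AD)); manip.hold(.2)
manip.move_l([*C,.11],.12); manip.move_l([*C,.0565],.05); manip.hold(.6); st("hold")
im=cams.get_image("wrist"); np.savez("w_f.npz",**{k:np.array(im[k]) for k in im}); sc=cams.get_image("scene")["frame"]; top=cams.get_image("top")["frame"]
o=np.zeros((600,800,3),np.uint8); o[:300,:400]=cv2.resize(im["frame"],(400,300)); o[:300,400:]=cv2.resize(sc[265:385,390:550],(400,300),interpolation=cv2.INTER_CUBIC)
o[300:,:400]=cv2.resize(top,(400,300)); o[300:,400:]=cv2.resize(sc,(400,300)); cv2.imwrite("pics/fin.png",o)
tcp=manip.state()["ee_pos"]; L=np.array([np.cos(AD),np.sin(AD),0]); N=np.array([-L[1],L[0],0]); P=cloud(im)
print("tray top pred",to_px(im,[np.array([.4977,.2931,.034])+.054*L+s*.026*N for s in(1,-1)]).round(1).tolist())
g=im["frame"][...,2].astype(int); print(g[160:235,315].tolist())
E
```

```text
hold t32.1 [0.4981 0.2932 0.0565] ang0.2720 gap0.0438 ff30.0 [-0.   0.3 -1.6]
tray top pred [[255.9, 179.1], [374.7, 179.2]]
[51, 51, 48, 51, 48, 48, 49, 58, 93, 137, 168, 171, 168, 167, 167, 165, 167, 167, 177, 220, 242, 246, 245, 245, 246, 245, 245, 245, 245, 244, 246, 245, 245, 245, 245, 245, 246, 245, 244, 245, 245, 246, 245, 245, 245, 245, 246, 246, 245, 246, 244, 246, 245, 246, 245, 246, 247, 244, 202, 136, 111, 110, 111, 109, 114, 114, 115, 116, 118, 117, 121, 119, 124, 135, 144]
```

View pics/fin.png

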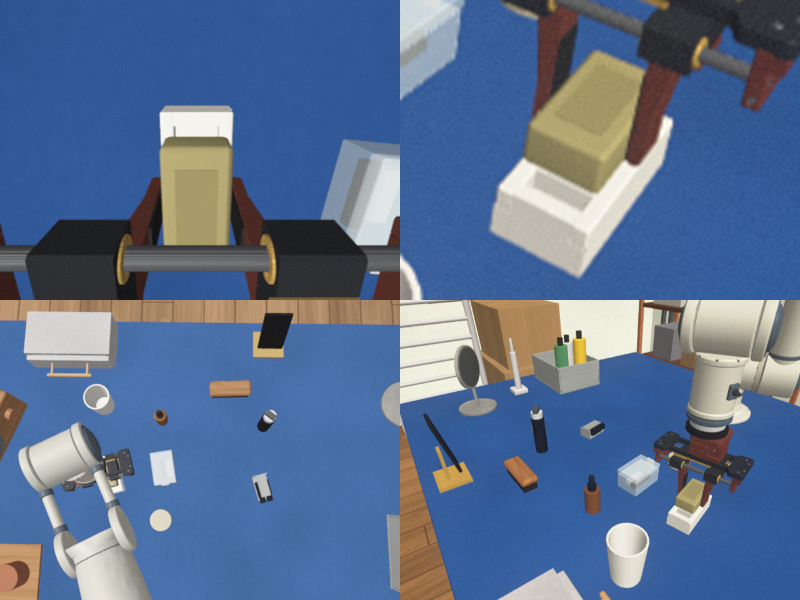

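The soap is held level, centred and parallel just above the tray. The tray edge is at row 179 as predicted, so the dish has not shifted, and everything else stands where it was. I'll hand it in.

```bash
python3 -c "
from h import *
print(manip.job_done())"
```

```text
the job is handed in; nothing more can be done
None
```

The tray lies flush on the dish, the soap is held level and centred about 1 cm above it, and the job was handed in at about 32 s; no verdict came back.

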